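Re-index the stop of a soap trimming guide

TASK

The pink soap bar is to be trimmed shorter, so move the guide's blue sliding stop exactly one hole toward the pink bar: pull the red lock knob up until its pin is clear, guide the stop slowly and steadily (about 5 cm a second or less) to the next hole without running past it, and lower the knob so that the pin goes fully home there. Do not let go: finish with the red knob still gripped and the pin held fully down in its new hole. Leave both soap bars and everything else on the bench undisturbed.

Things in the scene. Friction and masses are not known exactly. Their poses are not given: they have to be found in the camera images.
- guide: trimming guide fixed to the bench: a wooden bed 100 mm wide (x) and 320 mm long (y), its top 24 mm above the bench, with a 40 mm high aluminium fence at each end and a flush steel strip with five holes down the middle, 36 mm apart (at y = -72, -36, 0, 36, 72 mm). Origin: centre of the underside; z up, y along the bed; the stop slides along this y.
- stop_slide (a joint): position of the blue sliding stop along the guide's y axis, in m; 0 (within the pin's play) is the middle hole where it starts, locked; +0.036 and -0.036 are the next holes. The stop is a blue block 118 mm across the bed, 50 mm along it, its top 45 mm above the bench; a steel plunger housing 30 mm wide at its foot and 22 mm above stands on it up to 64 mm. It slides freely (about 1 to 3 N) once the pin is out.
- lock_pin (a joint): lift of the red lock knob and its 8 mm pin, in m: 0 fully home, 0.018 at the upper stop. Home, the round-nosed pin stands 10 mm deep in a hole of 11 mm (play 1.5 mm either way), so it is clear from a lift of 0.010; resting on the strip between holes it reads about 0.010. A spring pulls it down with 4 N at home and 6.5 N at the top: let go, it drops.
- knob_center (a point): centre of the red knob, an upright cylinder 28 mm in diameter and 28 mm high on top of the stop's plunger housing; with the pin home its centre is 84 mm above the bench (underside 70 mm, top 98 mm). It moves up with the pin and along with the stop.
- pink_soap_center (a point): centre of the pink soap bar, 56x78x26 mm, lying loose on the guide's bed against the fence at one end (either end: it and the green bar change places), its long side across the bed.
- green_soap_center (a point): centre of the olive-green soap bar, 53x77x25 mm, lying loose in the same way at the other end.
- tape: roll of tan masking tape, 100 mm across, 25 mm high, a bystander; origin at the centre of its underside.
- white_bottle: white plastic bottle, 69 mm across, 191 mm high, a bystander standing behind the guide; origin at the centre of its underside.
- kitchen_timer: white kitchen timer, 62 mm across, 37 mm high, a bystander; origin at the centre of its underside.

How it is judged (in metres and radians):
On the way:
1. the knob is gripped and its pin pulled clear while the stop is still at its first hole (contact force between the fingers and lock_pin above 2 N and value of joint lock_pin above 0.0085 m and value of joint stop_slide between -0.008 and 0.008 m), for 0.1 s.
At the end, for the whole second after the job is handed in: the stop stands within 4 mm of the next hole on the pink bar's side, the pin is within 2 mm of fully home, all at rest, and the fingers still hold the red knob (more than 2 N) (((y of pink_soap_center in the frame of guide above 0 m and value of joint stop_slide between 0.032 and 0.04 m) or (not (y of pink_soap_center in the frame of guide above 0 m) and value of joint stop_slide between -0.04 and -0.032 m)) and value of joint lock_pin below 0.002 m and contact force between the fingers and lock_pin above 2 N and linear speed of stop_slide below 0.01 m/s); the arm keeps its last pose, push and grip.
It fails at once if the stop runs more than 14 mm past the next hole, either way (value of joint stop_slide above 0.05 m or value of joint stop_slide below -0.05 m).
It fails at once if the stop is jerked along faster than 0.15 m/s (velocity of joint stop_slide above 0.15 m/s or velocity of joint stop_slide below -0.15 m/s).
It fails at once if a soap bar or a bystander is moved by more than 10 mm (distance of any of pink_soap_center, green_soap_center, tape, white_bottle, kitchen_timer from where it was at the start of the episode above 0.01 m).
It also fails if it takes over 32 s, if anything falls off the work surface, if the arm or the gripper's body presses on something with over 40 N, if the wrist force passes 120 N, or if a joint passes its speed limit or range.

ROBOT

A 6-joint arm with a two-finger parallel gripper is mounted at the origin on a cart in front of the work surface, level with it; the furniture and walls round the work are solid. World frame = base frame: x ahead of the robot, y to its left, z up, the work surface at z = 0. Lengths are in mm, angles in rad, forces in N, time in s.
With the tool pointing down it reaches from about 300 to 775 mm from the base axis. Payload 14.6 kg.
Tool frame: the origin (TCP) lies midway between the tips of the shut fingers; the grasp point (between the pads) lies 19 mm behind it (manip.hold_point_z is the distance from the TCP to the grasp point, in mm); z points along the fingers, y is the direction in which the jaws open and shut (so a half turn about z gives the same grasp; the last joint's range is limited). The gripper opens to 94 mm and grips with 3 to 60 N. Pads are 16 mm wide; open, the fingers measure 119 mm over their backs; the gripper's body (75 mm by 177 mm) begins 78 mm behind the grasp point.
Start: joints at [-1.189, 0.3, 1.521, -0, 1.321, -0.067], TCP at [238.628, -495.526, 205.446] pointing down, gripper open.
Joint ranges: [-3.03, 3.03], [-0.79, 2.21], [0.23, 2.52], [-1.04, 4.18], [0, 3.07], [-2.55, 2.55]. Speed limits (rad/s): [2.22, 2.22, 2.57, 3.14, 3.14, 3.14].

INTERFACE

Orientations are given as [roll, pitch, yaw] about the fixed x, y, z axes, in that order (R = Rz(yaw) Ry(pitch) Rx(roll)).
In Python, from cell import manip gives the robot as it stands.
- The arm moves only by the shell command python3 -m crank 'ROWS' [OPENING] [FORCE]. ROWS is JSON, a list of rows, each an object with "offset": the shift along the world's x, y, z in m, a list of three; "spin": the turn about the world's z in degrees. In form: [{"offset": [dx, dy, dz], "spin": spin}, ...]. A call has exactly 8 rows; each row is the pose to reach, as a shift and turn from the pose measured when the call began; what a row does not reach only later rows make up. A row lasts 1/12 s, in which the tool goes at most 41.7 mm and 7.16 degrees, less where a joint would pass 70% of its speed; a pose out of reach is approached as far as the arm can. A call with a gripper value outside its range is refused whole. OPENING is the opening, from 0 (shut) to 1 (fully open), set as the call begins (- or left out, the last holds). The fingers move at their own pace and stop on an object; FORCE is the grip in N (left out, the last holds). Time passes only in rows, so rows that repeat a pose let the fingers close, or fill a call up. It gives the time, the measured TCP pose, the force and the opening at its end, in the units of the state.
- manip.read_state(): the state, without advancing time (a new reading comes with each control period).
- manip.camera(name): name is "scene" or "top" or "wrist"; returns a dict with "pixels" (384x512x3 uint8, red, green, blue), "fx", "fy", "cx", "cy" (pixels), "extrinsics" (4x4, takes a point from world to camera coordinates); the wrist camera has in their place "hand_eye" (4x4, takes a point from camera to tool coordinates, whose origin is the TCP and whose axes are the flange's). Camera axes: x right, y down, z forward; pixel columns grow to the right and rows downward; lengths in mm; the calibration is good to about 2 mm. A picture is of the moment at which its call begins: read the wrist's pose just before it. There is no depth.
- manip.sign_off(): hands the job in, once; it reports no verdict.
Trained networks look in a picture, given as the dict that the camera call returned (one of the last four; its "shot" number tells which), for a name from the list of things; names that differ only in an ending like _2 or _b are one class to them, and where a whole thing is asked for, a point or a joint stands for the part that bears it (a point fixed in the world has none). Each returns a list of dicts, best first, with "conf" (0 to 1); they miss things now and then, are a little off and sometimes report something else, mostly with a low value. They report only what shows in the picture. A call takes as long as a camera call.
- manip.search_frame(picture, name): "location" ([x, y, z] in mm, in world coordinates, good to about 4 mm: the middle of the surface that is visible of it).
- manip.masks_of(picture, name): "mask" (384x512 bool, what is visible of it).
The state is a dict: "clock": time; "joints": joint angles; "qd": joint speeds; "effort": joint torques, N m; "eef_pos": TCP position; "eef_rot": TCP orientation; "wrist_force": force on the tool from outside, world axes, zero at the start; "moment": the same for the moment, N m; "finger_gap": finger opening in mm.
Only numpy, scipy, OpenCV 4.12 (cv2) and the standard library are available. Lean on these libraries where they do the work, as an engineer would, in place of code of your own. Each camera call takes 0.05 s, during which the arm holds its last target. There are 200 camera calls.

## Working session

There is one attempt and no reset: what is moved stays moved. The work goes in short steps, Python scripts to look and compute and a shell command to move; the robot and the scene stay as the last step left them, time stands still between calls to the robot, and variables do not carry over. Pictures are saved under pics/ and viewed, about 8 in all and at most 12, crops included, and the job is handed in when it is done.

```bash
mkdir -p pics; ls
python3 - <<'E'
from cell import manip
import cv2,numpy as np
s=manip.read_state();print(s)
ims=[]
for c in("scene","top"):
    p=manip.camera(c);ims.append(p["pixels"])
    for n in("lock_pin","stop_slide","guide","pink_soap_center","green_soap_center","white_bottle","tape","kitchen_timer"):
        r=manip.search_frame(p,n);print(c,n,[(np.round(d["location"]).tolist(),round(d["conf"],2)) for d in r[:2]])
cv2.imwrite("pics/a.png",cv2.resize(np.hstack(ims)[:,:,::-1],(800,300)))
E
```

```text
pics
{'clock': 0.0, 'joints': array([-1.18859810e+00,  3.00467225e-01,  1.52158471e+00, -1.01306314e-05,
        1.32069730e+00, -6.66419535e-02]), 'qd': array([ 1.16379689e-03, -1.59940223e-05, -8.03523218e-04,  1.32077372e-03,
        1.55627254e-04,  3.50389804e-04]), 'effort': array([ 1.30960820e-03, -5.31807625e+01, -3.52742636e+01,  7.08904839e-02,
        2.43537506e-02, -1.24676853e-04]), 'eef_pos': array([ 238.53194357, -495.289905  ,  204.88692256]), 'eef_rot': array([-3.14043799e+00, -6.72290785e-05,  4.48842652e-01]), 'wrist_force': array([ 0.26359479, -0.41251973, -0.75348081]), 'moment': array([ 0.04420446, -0.02919878,  0.02555068]), 'finger_gap': 93.94392776355707}
scene lock_pin [([514.0, -218.0, 90.0], 0.57)]
scene stop_slide [([506.0, -216.0, 45.0], 0.63)]
scene guide [([508.0, -204.0, 23.0], 0.82), ([705.0, -235.0, 98.0], 0.47)]
scene pink_soap_center [([546.0, -105.0, 48.0], 0.82)]
scene green_soap_center [([475.0, -328.0, 45.0], 0.72), ([434.0, 236.0, 26.0], 0.25)]
scene white_bottle [([709.0, -235.0, 101.0], 0.61)]
scene tape [([434.0, 111.0, 21.0], 0.74)]
scene kitchen_timer []
top lock_pin [([510.0, -226.0, 98.0], 0.64)]
top stop_slide [([511.0, -226.0, 46.0], 0.93), ([433.0, 102.0, 23.0], 0.62)]
top guide [([509.0, -227.0, 20.0], 0.7)]
top pink_soap_center [([555.0, -110.0, 45.0], 0.94)]
top green_soap_center [([477.0, -345.0, 49.0], 0.77)]
top white_bottle [([706.0, -244.0, 144.0], 0.59)]
top tape [([432.0, 108.0, 25.0], 0.89)]
top kitchen_timer [([443.0, 222.0, 31.0], 0.84)]
```

View pics/a.png

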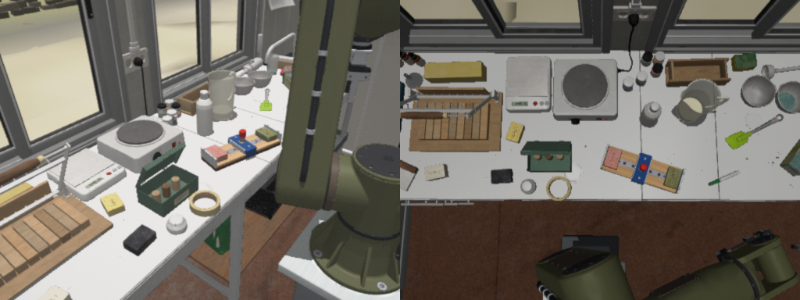

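```bash
cat > h.py <<'E'
import numpy as np,cv2
from cell import manip
def toworld(p,uv,z,T=None):
    """pixels -> world points on plane z; T camera->world"""
    T=np.linalg.inv(p["extrinsics"]) if T is None else T
    uv=np.atleast_2d(uv).astype(float)
    d=np.c_[(uv[:,0]-p["cx"])/p["fx"],(uv[:,1]-p["cy"])/p["fy"],np.ones(len(uv))]@T[:3,:3].T
    return T[:3,3]+d*((z-T[2,3])/d[:,2])[:,None]
def rect(p,m,z,T=None):
    m=m.astype(np.uint8);n,l,st,_=cv2.connectedComponentsWithStats(m)
    m=(l==1+st[1:,4].argmax()).astype(np.uint8)
    c=max(cv2.findContours(m,0,cv2.CHAIN_APPROX_NONE)[0],key=len)[:,0]
    w=toworld(p,c,z,T)[:,:2].astype(np.float32)
    (c,s,_),b=cv2.minAreaRect(w),None
    b=cv2.boxPoints(cv2.minAreaRect(w));e=max((b[1]-b[0],b[2]-b[1]),key=np.linalg.norm)
    return np.round(c,1),np.round(s,1),round(float(np.degrees(np.arctan2(e[1],e[0])))%180,1)
E
python3 - <<'E'
from h import *
p=manip.camera("top")
for n,z in(("guide",24),("stop_slide",45),("lock_pin",98),("pink_soap_center",50),("green_soap_center",49)):
    r=manip.masks_of(p,n)
    if r: print(n,r[0]["conf"],rect(p,r[0]["mask"],z))
print(np.linalg.inv(p["extrinsics"])[:3,3],manip.read_state()["clock"])
x=p["pixels"]
uv=(p["extrinsics"]@[510,-226,50,1]);u=int(uv[0]/uv[2]*p["fx"]+p["cx"]);v=int(uv[1]/uv[2]*p["fy"]+p["cy"]);print(u,v)
c=x[max(0,v-110):v+110,max(0,u-120):u+120]
cv2.imwrite("pics/b.png",cv2.resize(c[:,:,::-1],None,fx=2.5,fy=2.5,interpolation=cv2.INTER_CUBIC))
E
```

```text
guide 0.62 (array([ 513.6, -230.1]), array([329.1, 122.6]), 71.7)
lock_pin 0.63 (array([ 512.5, -224. ]), array([20.7, 25.4]), 134.7)
pink_soap_center 0.9 (array([ 553.5, -109.9]), array([54.2, 81.4]), 163.1)
green_soap_center 0.88 (array([ 476.1, -342.5]), array([57.4, 81.8]), 161.5)
[ 388.54171786  -57.75252716 1343.78787875] 1.2
309 216
```

View pics/b.png

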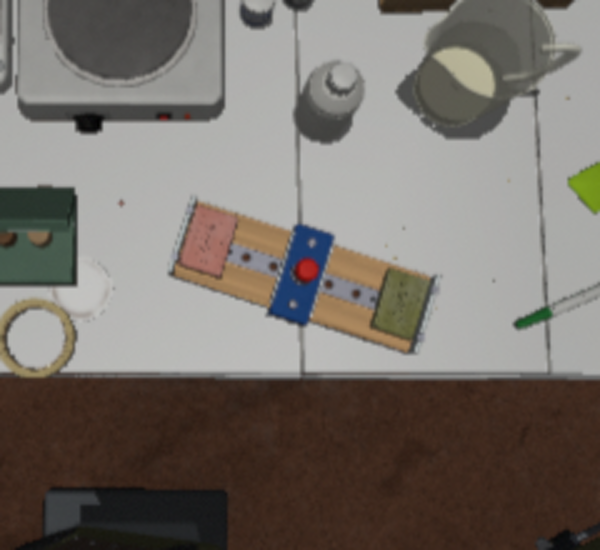

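The top view shows the pink bar at (208,240) in the crop, towards +y (left), with the knob at (307,269) and the guide axis at about 71.6°. World knob position is about (512,-225). I'll align the jaws with the slide axis (spin -44°).

```bash
python3 -m crank '[{"offset":[0.034,0.034,0],"spin":-5.5},{"offset":[0.068,0.068,0],"spin":-11},{"offset":[0.102,0.102,0],"spin":-16.5},{"offset":[0.136,0.136,0],"spin":-22},{"offset":[0.170,0.169,0],"spin":-27.5},{"offset":[0.204,0.203,0],"spin":-33},{"offset":[0.238,0.236,0],"spin":-38.5},{"offset":[0.260,0.257,0],"spin":-44}]' 1
python3 -m crank '[{"offset":[0.005,0.005,0],"spin":0},{"offset":[0.012,0.012,-0.01],"spin":0},{"offset":[0.012,0.012,-0.02],"spin":0},{"offset":[0.012,0.012,-0.03],"spin":0},{"offset":[0.012,0.012,-0.03],"spin":0},{"offset":[0.012,0.012,-0.03],"spin":0},{"offset":[0.012,0.012,-0.03],"spin":0},{"offset":[0.012,0.012,-0.03],"spin":0}]'
python3 - <<'E'
from h import *
from scipy.spatial.transform import Rotation as R
s=manip.read_state();p=manip.camera("wrist")
W=np.eye(4);W[:3,:3]=R.from_euler("xyz",s["eef_rot"]).as_matrix();W[:3,3]=s["eef_pos"];T=W@p["hand_eye"]
print(s["clock"],s["eef_pos"],s["eef_rot"],T[:3,3])
for n,z in(("lock_pin",98),("stop_slide",45),("guide",24)):
    r=manip.masks_of(p,n)
    if r: print(n,r[0]["conf"],rect(p,r[0]["mask"],z,T))
    print([(d["location"],d["conf"]) for d in manip.search_frame(p,n)][:1])
cv2.imwrite("pics/c.png",p["pixels"][:,:,::-1])
E
```

```text
clock: 1.87
eef_pos: [476.7, -259.2, 205.7]
eef_rot: [3.141, -0.0, -0.324]
wrist_force: [1.4, -0.6, -0.6]
finger_gap: 93.7
clock: 2.53
eef_pos: [488.5, -247.9, 176.1]
eef_rot: [3.141, -0.001, -0.325]
wrist_force: [-0.5, 0.2, -0.4]
finger_gap: 93.8
2.5333 [ 488.46248177 -247.90724069  176.13928899] [ 3.14133627e+00 -1.16443219e-03 -3.24742436e-01] [ 565.828594   -273.65531145  353.84275993]
lock_pin 0.66 (array([ 495.1, -331.3]), array([47.8, 63.9]), 161.5)
[([517.1, -229.4, 100.3], 0.63)]
stop_slide 0.94 (array([ 516.5, -225.6]), array([ 53.5, 115.2]), 161.5)
[([524.5, -230.2, 45.3], 0.92)]
guide 0.98 (array([ 513. , -222.8]), array([354.2, 123. ]), 71.5)
[([485.0, -344.3, 50.9], 0.44)]
```

View pics/c.png

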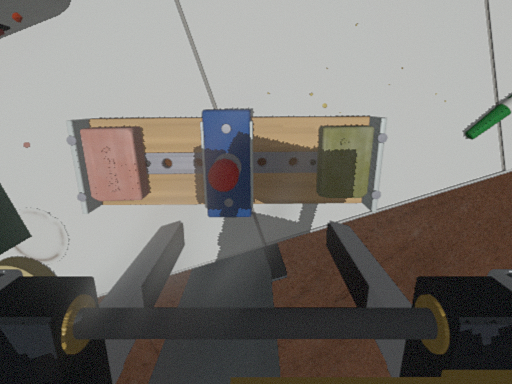

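The wrist view shows the knob at about (224,175), the pink bar left at (112,163), and the jaws parallel to the slide. Now I'll fix the knob position.

Run:
```python
from h import *
from scipy.spatial.transform import Rotation as R
s=manip.read_state();p=manip.camera("wrist")
W=np.eye(4);W[:3,:3]=R.from_euler("xyz",s["eef_rot"]).as_matrix();W[:3,3]=s["eef_pos"];T=W@p["hand_eye"]
hsv=cv2.cvtColor(p["pixels"],cv2.COLOR_RGB2HSV)
m=((hsv[...,0]<6)|(hsv[...,0]>174))&(hsv[...,1]>180)&(hsv[...,2]>60)
m[:140]=0;m[200:]=0;m[:,:200]=0;m[:,260:]=0
ys,xs=np.nonzero(m);print(len(xs),xs.min(),xs.max(),ys.min(),ys.max(),xs.mean(),ys.mean())
for z in(98,84):print(z,rect(p,m,z,T))
u=toworld(p,[xs.mean(),ys.mean()],88,T);print("mean",u)
t=manip.camera("top");h=cv2.cvtColor(t["pixels"],cv2.COLOR_RGB2HSV)
m=((h[...,0]<6)|(h[...,0]>174))&(h[...,1]>180)&(h[...,2]>60);m[:195]=0;m[235:]=0;m[:,:290]=0;m[:,330:]=0
print(m.sum(),rect(t,m,98) if m.any() else 0)
```

```text
34 224 238 164 187 233.08823529411765 177.1764705882353
98 (array([ 516.7, -239.1]), array([3.2, 1.2]), 13.9)
84 (array([ 514. , -237.3]), array([3.4, 1.3]), 13.9)
mean [[ 511.26035723 -233.16459781   88.        ]]
0 0
```

Run:
```python
from h import *
from scipy.spatial.transform import Rotation as R
s=manip.read_state()
W=np.eye(4);W[:3,:3]=R.from_euler("xyz",s["eef_rot"]).as_matrix();W[:3,3]=s["eef_pos"]
for c,b in(("wrist",(140,205,195,260)),("top",(195,235,290,330))):
    p=manip.camera(c);x=p["pixels"].astype(int);T=W@p["hand_eye"] if c=="wrist" else None
    m=(x[...,0]>2*x[...,1])&(x[...,0]>2*x[...,2])&(x[...,0]>60)
    k=np.zeros_like(m);k[b[0]:b[1],b[2]:b[3]]=1;m&=k
    ys,xs=np.nonzero(m);print(c,len(xs),xs.min(),xs.max(),ys.min(),ys.max())
    for z in(98,84,70):print(z,rect(p,m,z,T))
```

```text
wrist 571 212 238 160 190
98 (array([ 515.8, -229.7]), array([20.4, 29.1]), 139.1)
84 (array([ 513.1, -227.3]), array([21.6, 30.7]), 139.1)
70 (array([ 510.3, -225. ]), array([22.7, 32.3]), 139.1)Traceback (most recent call last):
  File "<stdin>", line 9, in <module>
    return umr_minimum(a, axis, None, out, keepdims, initial, where)
ValueError: zero-size array to reduction operation minimum which has no identity
```

```bash
python3 -m crank '[{"offset":[0.013,0.011,0],"spin":0},{"offset":[0.026,0.0215,0],"spin":0},{"offset":[0.026,0.0215,-0.02],"spin":0},{"offset":[0.026,0.0215,-0.04],"spin":0},{"offset":[0.026,0.0215,-0.06],"spin":0},{"offset":[0.026,0.0215,-0.075],"spin":0},{"offset":[0.026,0.0215,-0.075],"spin":0},{"offset":[0.026,0.0215,-0.075],"spin":0}]'
python3 - <<'E'
from h import *
p=manip.camera("wrist");q=manip.camera("scene")["pixels"]
cv2.imwrite("pics/d.png",p["pixels"][:,:,::-1])
E
```

```text
clock: 3.75
eef_pos: [514.5, -225.6, 100.6]
eef_rot: [-3.142, 0.001, -0.324]
wrist_force: [-0.6, -1.3, 0.3]
finger_gap: 93.8
```

View pics/d.png

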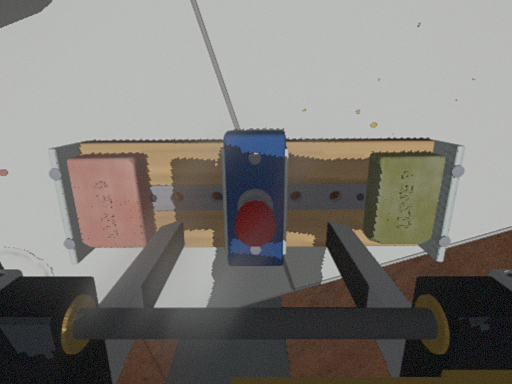

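Run:
```python
from h import *
p=manip.camera("wrist");C=np.linalg.inv(p["hand_eye"])
for z in(2.6,16.6,30.6):
  for dx in(-14,0,14):
    v=C@[dx,0,z,1];print(z,dx,(v[:2]/v[2]*[p["fx"],p["fy"]]+[p["cx"],p["cy"]]).round(1))
x=p["pixels"].astype(int);m=(x[...,0]>2*x[...,1])&(x[...,0]>2*x[...,2])&(x[...,0]>60);m[:150]=0;m[260:]=0;m[:,:225]=0;m[:,285:]=0
ys,xs=np.nonzero(m);print(xs.min(),xs.max(),ys.min(),ys.max())
```

```text
2.6 -14 [255.3 251.6]
2.6 0 [255.3 232.5]
2.6 14 [255.4 212.7]
16.6 -14 [255.3 242.3]
16.6 0 [255.3 224.3]
16.6 14 [255.4 205.6]
30.6 -14 [255.3 234.1]
30.6 0 [255.3 217. ]
30.6 14 [255.3 199.4]
236 273 201 241
```

```bash
python3 -m crank '[{"offset":[0.003,-0.001,-0.01],"spin":0},{"offset":[0.003,-0.001,-0.02],"spin":0},{"offset":[0.003,-0.001,-0.03],"spin":0},{"offset":[0.003,-0.001,-0.0305],"spin":0},{"offset":[0.003,-0.001,-0.0305],"spin":0},{"offset":[0.003,-0.001,-0.0305],"spin":0},{"offset":[0.003,-0.001,-0.0305],"spin":0},{"offset":[0.003,-0.001,-0.0305],"spin":0}]' 
python3 -m crank '[{"offset":[0,0,0],"spin":0},{"offset":[0,0,0],"spin":0},{"offset":[0,0,0],"spin":0},{"offset":[0,0,0],"spin":0},{"offset":[0,0,0],"spin":0},{"offset":[0,0,0],"spin":0},{"offset":[0,0,0],"spin":0},{"offset":[0,0,0],"spin":0}]' 0 30
```

```text
clock: 4.57
eef_pos: [518.4, -227.1, 71.9]
eef_rot: [3.141, -0.003, -0.324]
wrist_force: [0.3, -0.7, -0.1]
finger_gap: 94.0
clock: 5.23
eef_pos: [518.4, -227.1, 71.9]
eef_rot: [3.141, -0.003, -0.324]
wrist_force: [-0.2, 0.8, 0.2]
finger_gap: 44.1
```

```bash
python3 -m crank '[{"offset":[0,0,0],"spin":0},{"offset":[0,0,0],"spin":0},{"offset":[0,0,0],"spin":0},{"offset":[0,0,0],"spin":0},{"offset":[0,0,0],"spin":0},{"offset":[0,0,0],"spin":0},{"offset":[0,0,0],"spin":0},{"offset":[0,0,0],"spin":0}]' 0 30
```

```text
clock: 5.9
eef_pos: [518.4, -227.1, 71.9]
eef_rot: [3.141, -0.003, -0.324]
wrist_force: [-0.6, -0.1, -1.4]
finger_gap: 26.8
```

```bash
python3 -m crank '[{"offset":[0,0,0.002],"spin":0},{"offset":[0,0,0.004],"spin":0},{"offset":[0,0,0.006],"spin":0},{"offset":[0,0,0.008],"spin":0},{"offset":[0,0,0.010],"spin":0},{"offset":[0,0,0.012],"spin":0},{"offset":[0,0,0.014],"spin":0},{"offset":[0,0,0.014],"spin":0}]'
python3 -m crank '[{"offset":[0,0,0],"spin":0},{"offset":[0,0,0],"spin":0},{"offset":[0,0,0],"spin":0},{"offset":[0,0,0],"spin":0},{"offset":[0,0,0],"spin":0},{"offset":[0,0,0],"spin":0},{"offset":[0,0,0],"spin":0},{"offset":[0,0,0],"spin":0}]'
python3 - <<'E'
from h import *
s=manip.read_state();print(s["wrist_force"],s["moment"],s["finger_gap"])
p=manip.camera("wrist");q=manip.camera("scene")
v=q["extrinsics"]@[515,-226,80,1];u=(v[:2]/v[2]*[q["fx"],q["fy"]]+[q["cx"],q["cy"]]).astype(int);print(u)
c=cv2.resize(q["pixels"][max(0,u[1]-48):u[1]+48,max(0,u[0]-50):u[0]+50],None,fx=4,fy=4)
w=cv2.resize(p["pixels"],(512,384));c=cv2.resize(c,(288,384))
cv2.imwrite("pics/e.png",np.hstack([w,c])[:,:,::-1])
E
```

```text
clock: 6.57
eef_pos: [518.3, -227.0, 86.2]
eef_rot: [3.141, -0.003, -0.324]
wrist_force: [1.4, -1.2, -6.4]
finger_gap: 27.3
clock: 7.23
eef_pos: [518.3, -227.0, 86.1]
eef_rot: [3.141, -0.003, -0.324]
wrist_force: [2.6, -1.1, -6.4]
finger_gap: 26.7
[ 2.57772262 -1.05047788 -6.40089999] [-0.21265796 -0.44223857  0.04110074] 26.746857589040502
[310 171]
```

View pics/e.png

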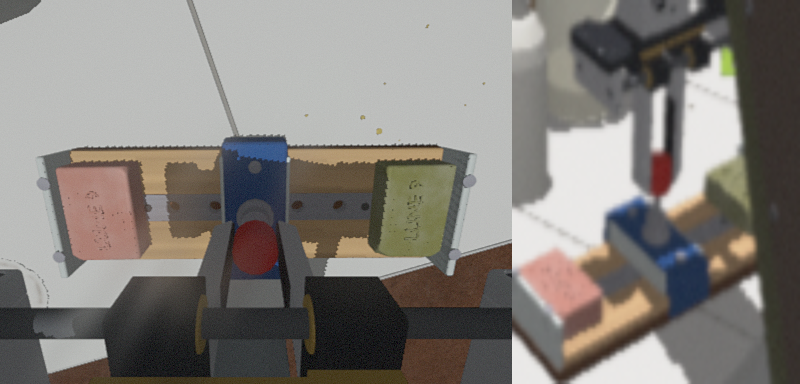

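The scene crop at (660,175) shows the knob raised off its housing between the fingers, and the wrist load of 6.4 N matches the spring. Next I slide 36 mm along (0.317, 0.948).

```bash
python3 -m crank '[{"offset":[0.0003,0.0009,0],"spin":0},{"offset":[0.001,0.0028,0],"spin":0},{"offset":[0.0018,0.0055,0],"spin":0},{"offset":[0.0027,0.0081,0],"spin":0},{"offset":[0.0036,0.0108,0],"spin":0},{"offset":[0.0045,0.0135,0],"spin":0},{"offset":[0.0053,0.0160,0],"spin":0},{"offset":[0.0057,0.0171,0],"spin":0}]'
```

```text
clock: 8.0
eef_pos: [524.1, -209.5, 86.2]
eef_rot: [3.141, -0.003, -0.324]
wrist_force: [1.4, -1.8, -6.4]
finger_gap: 27.4
```

```bash
python3 -m crank '[{"offset":[0.0003,0.0009,0],"spin":0},{"offset":[0.001,0.0028,0],"spin":0},{"offset":[0.0018,0.0055,0],"spin":0},{"offset":[0.0027,0.0081,0],"spin":0},{"offset":[0.0036,0.0108,0],"spin":0},{"offset":[0.0045,0.0135,0],"spin":0},{"offset":[0.0053,0.0157,0],"spin":0},{"offset":[0.0056,0.0166,0],"spin":0}]'
python3 -m crank '[{"offset":[0,0,0],"spin":0},{"offset":[0,0,0],"spin":0},{"offset":[0,0,-0.001],"spin":0},{"offset":[0,0,-0.002],"spin":0},{"offset":[0,0,-0.003],"spin":0},{"offset":[0,0,-0.004],"spin":0},{"offset":[0,0,-0.005],"spin":0},{"offset":[0,0,-0.005],"spin":0}]'
```

```text
clock: 8.67
eef_pos: [529.7, -192.5, 86.1]
eef_rot: [3.141, -0.002, -0.323]
wrist_force: [0.0, -1.3, -7.0]
finger_gap: 27.0
clock: 9.33
eef_pos: [529.7, -192.4, 80.9]
eef_rot: [3.141, -0.002, -0.323]
wrist_force: [1.1, 1.3, -6.3]
finger_gap: 26.7
```

```bash
python3 -m crank '[{"offset":[0,0,-0.001],"spin":0},{"offset":[0,0,-0.002],"spin":0},{"offset":[0,0,-0.003],"spin":0},{"offset":[0,0,-0.004],"spin":0},{"offset":[0,0,-0.005],"spin":0},{"offset":[0,0,-0.005],"spin":0},{"offset":[0,0,-0.005],"spin":0},{"offset":[0,0,-0.005],"spin":0}]'
```

```text
clock: 10.0
eef_pos: [529.7, -192.4, 75.9]
eef_rot: [3.141, -0.002, -0.323]
wrist_force: [0.4, 1.6, -5.4]
finger_gap: 26.9
```

```bash
python3 -m crank '[{"offset":[0,0,-0.001],"spin":0},{"offset":[0,0,-0.002],"spin":0},{"offset":[0,0,-0.003],"spin":0},{"offset":[0,0,-0.004],"spin":0},{"offset":[0,0,-0.004],"spin":0},{"offset":[0,0,-0.004],"spin":0},{"offset":[0,0,-0.004],"spin":0},{"offset":[0,0,-0.004],"spin":0}]'
python3 -m crank '[{"offset":[0,0,-0.0003],"spin":0},{"offset":[0,0,-0.0006],"spin":0},{"offset":[0,0,-0.001],"spin":0},{"offset":[0,0,-0.001],"spin":0},{"offset":[0,0,-0.001],"spin":0},{"offset":[0,0,-0.001],"spin":0},{"offset":[0,0,-0.001],"spin":0},{"offset":[0,0,-0.001],"spin":0}]'
python3 - <<'E'
from h import *
s=manip.read_state();print(s["wrist_force"],s["moment"],s["finger_gap"])
p=manip.camera("wrist");q=manip.camera("scene");u=[310,171]
c=cv2.resize(q["pixels"][u[1]-48:u[1]+48,u[0]-60:u[0]+40],(288,384),interpolation=cv2.INTER_CUBIC)
cv2.imwrite("pics/f.png",np.hstack([p["pixels"],c])[:,:,::-1])
E
```

```text
clock: 10.67
eef_pos: [529.7, -192.5, 71.9]
eef_rot: [3.141, -0.002, -0.323]
wrist_force: [-0.4, 1.4, -3.3]
finger_gap: 26.8
clock: 11.33
eef_pos: [529.9, -192.5, 71.8]
eef_rot: [3.141, -0.003, -0.323]
wrist_force: [-5.7, 3.1, 8.2]
finger_gap: 27.3
[-5.73998715  3.11726182  8.15533328] [ 0.56109364  0.93929797 -0.01799934] 27.300127260140595
```

View pics/f.png

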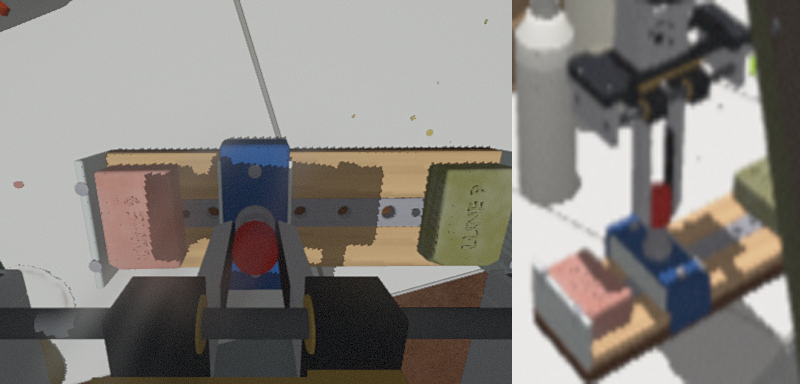

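```bash
python3 -m crank '[{"offset":[0,0,-0.0005],"spin":0},{"offset":[0,0,-0.0005],"spin":0},{"offset":[0,0,-0.0005],"spin":0},{"offset":[0,0,-0.0005],"spin":0},{"offset":[0,0,-0.0005],"spin":0},{"offset":[0,0,-0.0005],"spin":0},{"offset":[0,0,-0.0005],"spin":0},{"offset":[0,0,-0.0005],"spin":0}]'
python3 - <<'E'
from h import *
s=manip.read_state();print(s["wrist_force"],s["finger_gap"],abs(s["qd"]).max())
p=manip.camera("top")
for n in("stop_slide","pink_soap_center","green_soap_center"):print(n,[(np.round(d["location"]),d["conf"]) for d in manip.search_frame(p,n)[:1]])
E
```

```text
clock: 12.1
eef_pos: [529.8, -192.6, 71.8]
eef_rot: [3.141, -0.003, -0.323]
wrist_force: [-4.5, 2.5, 6.8]
finger_gap: 27.1
[-4.46669072  2.47594825  6.8261633 ] 27.082389766856487 0.0015565201480388442
stop_slide []
pink_soap_center [(array([ 543., -100.,   46.]), 0.71)]
green_soap_center [(array([ 476., -344.,   44.]), 0.65)]
```

```bash
python3 -c "
from cell import manip
print(manip.sign_off())"
```

```text
the job is handed in; nothing more can be done
None
```

I moved the blue stop one hole toward the pink bar and handed the job in at about 12 s of the 32 s allowed, with the red knob still gripped. The sign-off gives no verdict, so success rests on the checks below.

**What I did:** I gripped the knob at 30 N and lifted it about 14 mm; the wrist load of 6.4 N matched the spring. I then slid the stop about 36 mm at about 3 cm/s and lowered the pin.

**Last checks:**
- **Pin:** the load fell steadily as the knob came down, with no sign of the pin landing on the strip. The arm stopped firmly at 71.8 mm, against 71.9 mm when first gripped, and was still pressing down with about 7 N.
- **Stop position:** the tool moved about 36 mm along the slide and the arm was at rest. The top camera no longer detected the stop, so there is no independent image measurement of where it ended.
- **Soap bars:** the last wrist picture showed both bars square against their fences.
- **Disagreement:** the top camera's final fix put the pink bar about 15 mm from its first fix. I took this as the arm hiding part of the bar, because the earlier wrist picture showed it in place and I never touched it.
- **Not re-checked:** the tape, bottle and timer; the arm stayed clear of them.

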